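# Nest the stacking beakers on the spill tray

### The job

Put the clean stacking beakers away in one stack on the spill tray: nest the yellow beaker into the white one that stands there, then the red beaker into the yellow one, so that red comes off first. Lower each one in until it is fully home before letting go (do not drop it in), leave the stack upright on the tray, and do not disturb the amber bottle or the blue bin.

Things in the scene. Friction and masses are not known exactly. Their poses are not given: they have to be found in the camera images.
- tray: Shallow dark steel spill tray, fixed to the bench, 130 x 130 mm, rim 12 mm high, inner floor 4 mm above its underside. Origin: centre of the underside, on the bench; z up.
- white_beaker: White plastic stacking beaker, loose, standing upright on the tray: 110 mm tall, round, open top: a 42 mm high collar, 62 mm outside (grip here), 58 mm inside, over a 68 mm taper, 53 mm wide under the collar, 36 mm at the foot; wall 2 mm, 50 to 100 g. Origin: centre of underside, z up. Nested, its collar's underside rests on the lower rim: origin 42 mm above the lower one's, 1 to 2 mm side play.
- yellow_beaker: Yellow plastic stacking beaker, loose, on the bench: 110 mm tall, round, open top: a 42 mm high collar, 62 mm outside (grip here), 58 mm inside, over a 68 mm taper, 53 mm wide under the collar, 36 mm at the foot; wall 2 mm, 50 to 100 g. Origin: centre of underside, z up. Nested, its collar's underside rests on the lower rim: origin 42 mm above the lower one's, 1 to 2 mm side play.
- red_beaker: Red plastic stacking beaker, loose, on the bench: 110 mm tall, round, open top: a 42 mm high collar, 62 mm outside (grip here), 58 mm inside, over a 68 mm taper, 53 mm wide under the collar, 36 mm at the foot; wall 2 mm, 50 to 100 g. Origin: centre of underside, z up. Nested, its collar's underside rests on the lower rim: origin 42 mm above the lower one's, 1 to 2 mm side play.
- bottle: Amber reagent bottle with a black cap, 62 mm in diameter, 120 mm tall, standing on the bench; it may stand at any of the three places that it shares with the yellow and the red beaker. Leave it alone. Origin: centre of the underside.
- bin: Blue plastic bin with vials in it, 140 x 100 mm, 50 mm high (vials to 77 mm), on the right of the bench. Leave it alone. Origin: centre of the underside.
Mind the look-alikes: they are no part of the job. Of the things shaped like the tray, the steel one is meant.

How it is judged:
By the outcome, as a careful person would: the job done as asked, in the order asked, and still so for the second after the job is handed in, with the robot touching nothing.
It also fails if it takes over 72 s, if anything falls off the work surface, if the arm or the gripper's body presses on something with over 40 N, if the wrist force passes 120 N, or if a joint passes its speed limit or range.

### The arm

A 6-joint arm with a two-finger parallel gripper is mounted at the origin on the work surface. World frame = base frame: x ahead of the robot, y to its left, z up, the work surface at z = 0. Lengths are in m, angles in rad, forces in N, time in s.
With the tool pointing down it reaches from about 0.35 to 0.975 m from the base axis. Payload 4.9 kg.
Tool frame: the origin (TCP) lies midway between the tips of the shut fingers; the grasp point (between the pads) lies 19 mm behind it; z points along the fingers, y is the line along which they close (so a half turn about z gives the same grasp; the last joint's range is limited). The gripper opens to 85 mm and grips with 20 to 120 N. Pads are 22 mm wide; open, the fingers measure 114 mm over their backs; the gripper's body (76 mm by 85 mm) begins 54 mm behind the grasp point. The pads swing forward as they close: fully open they stand 13 mm farther back than shut.
Start: joints at [-1.289, 0.053, 1.613, -0, 1.476, -0.119], TCP at [0.244, -0.575, 0.231] pointing down, gripper open.
Joint ranges: [-3.01, 3.01], [-1.01, 2.22], [0.06, 2.58], [-1.02, 4.17], [0.09, 2.62], [-3.14, 3.14]. Speed limits (rad/s): [2.57, 2.57, 3.14, 3.14, 3.14, 3.14].

### API

Orientations are given as a unit quaternion [w, x, y, z].
In Python, from plant import state, grab_frame, job_done, cut_out, place_of gives the robot as it stands.
- The arm moves only by the tool jog_arm, never from a script. Its argument "motion" is text: rows parted by semicolons, each of 7 numbers parted by spaces: the opening in per cent of the stroke, from 0 (shut) to 100 (fully open), then the shift along the tool's x, y, z as a fraction of full scale, then the turn, a rotation vector about the tool's x, y, z as a fraction of full scale. A call has exactly 5 rows; each row is the pose to reach, as a shift and turn from the pose commanded when the call began, along the tool's axes at that moment; what a row does not reach only later rows make up. Full scale, the value 1, is 50 cm for a shift and 1.5 rad for a turn. A row lasts 1/8 s, in which the tool goes at most 62.5 mm and 10.7 degrees, less where a joint would pass 70% of its speed; a pose out of reach is approached as far as the arm can. A call with a number of a shift or a turn outside -1 to 1 is refused whole. A call with a gripper value outside its range is refused whole. The fingers move at their own pace and stop on an object; the grip force is fixed at half the most. Time passes only in rows, so rows that repeat a pose let the fingers close, or fill a call up. It gives the time, the measured TCP pose, the force, the opening and the grip force at its end, in the units of the state.
- state(): the state, without advancing time (a new reading comes with each control period).
- grab_frame(name): name is "scene" or "top" or "wrist"; returns a dict with "color" (420x560x3 uint8, red, green, blue), "range_z" (420x560 float32, m along the optical axis (not along the pixel's ray), 0 where there is no reading), "intrinsics" (3x3 intrinsics, pixels), "world_from_camera" (4x4, takes a point from camera to world coordinates). Camera axes: x right, y up, looking along -z (the intrinsics and any distortion apply to the point x, -y, -z); pixel columns grow to the right and rows downward; lengths in m; the calibration is good to about 2 mm. A picture is of the moment at which its call begins.
- job_done(): hands the job in; it is judged then, once.
Trained networks look in the newest picture that a camera, given by its name, has taken for a name from the list of things; names that differ only in an ending like _2 or _b are one class to them, and where a whole thing is asked for, a point or a joint stands for the part that bears it (a point fixed in the world has none). Each returns a list of dicts, best first, with "p" (0 to 1); they miss things now and then, are a little off and sometimes report something else, mostly with a low value. They report only what shows in the picture. A call takes as long as a camera call. They do not tell look-alikes from the thing itself.
- cut_out(camera, thing): "pixels" (420x560 bool, what is visible of it).
- place_of(camera, thing): "at" ([x, y, z] in m, in world coordinates, good to about 4 mm: a listed point, or the origin of a listed thing).
The state is a dict: "time": time; "joint_pos": joint angles; "joint_vel": joint speeds; "joint_efforts": joint torques, N m; "tool_pos": TCP position; "tool_rot": TCP orientation; "contact_force": force on the tool from outside, world axes, zero at the start; "ft_torque": the same for the moment, N m; "gripper_width": opening from 0.0 (shut) to 1.0 (fully open); "grasp_force": force on a finger pad.
Only numpy, scipy, OpenCV 4.12 (cv2) and the standard library are available. Lean on these libraries where they do the work, as an engineer would, in place of code of your own. Each camera call takes 0.05 s, during which the arm holds its last target. There are 200 camera calls.

## Working session

There is one attempt and no reset: what is moved stays moved. The work goes in short steps, Python scripts to look and compute and a tool call to move; the robot and the scene stay as the last step left them, time stands still between calls to the robot, and variables do not carry over. Pictures are saved under pics/ and viewed, at most 10 in all, crops included, and the job is handed in when it is done.

Besides the shell and the picture viewer there is one more tool, called as name(argument=value, ...) on one line, values as JSON. jog_arm: Moves the arm, as the interface text tells. Shift numbers are shares of 50 cm and turn numbers shares of 1.5 rad, none past 1 either way. Its arguments: {"type":"object","properties":{"motion":{"type":"string"}},"required":["motion"]}

```bash
mkdir -p pics; ls; cat > h.py <<'E'
import numpy as np,cv2
from plant import *
def save(f,n,crop=None,s=1):
    c=f["color"][:,:,::-1]
    if crop: c=c[crop[1]:crop[3],crop[0]:crop[2]]
    cv2.imwrite("pics/"+n,cv2.resize(c,None,fx=s,fy=s,interpolation=cv2.INTER_CUBIC))
def pts(f):
    K=f["intrinsics"];z=f["range_z"];v,u=np.mgrid[:z.shape[0],:z.shape[1]]
    x=(u-K[0,2])/K[0,0]*z;y=(v-K[1,2])/K[1,1]*z
    P=np.stack([x,-y,-z,np.ones_like(z)],-1)@f["world_from_camera"].T
    P=P[...,:3];P[z==0]=np.nan;return P
def pix(f,p):
    c=np.linalg.inv(f["world_from_camera"])@np.r_[p,1];K=f["intrinsics"]
    return (K[0,0]*c[0]/-c[2]+K[0,2]).round(),(K[1,1]*-c[1]/-c[2]+K[1,2]).round()
E
python3 - <<'E'
from h import *
a=grab_frame("scene");b=grab_frame("top")
cv2.imwrite("pics/scene.png",a["color"][:,:,::-1]);cv2.imwrite("pics/top.png",b["color"][:,:,::-1])
for cam,f in(("scene",a),("top",b)):
  for t in["tray","white_beaker","yellow_beaker","red_beaker","bottle","bin"]:
    print(cam,t,[(round(float(r["p"]),2),np.round(r["at"],3).tolist(),tuple(map(float,pix(f,r["at"])))) for r in place_of(cam,t)])
s=state();print(s)
E
```

```text
pics
scene tray [(0.89, [0.386, 0.149, -0.003], (299.0, 149.0)), (0.86, [0.346, -0.097, -0.003], (233.0, 184.0)), (0.73, [0.751, 0.265, -0.0], (411.0, 197.0)), (0.71, [0.54, -0.017, 0.0], (295.0, 207.0))]
scene white_beaker [(0.85, [0.526, -0.033, 0.001], (288.0, 207.0))]
scene yellow_beaker [(0.68, [0.537, 0.279, -0.0], (361.0, 154.0))]
scene red_beaker [(0.97, [0.537, -0.262, 0.0], (231.0, 258.0))]
scene bottle [(0.82, [0.672, 0.08, 0.003], (351.0, 216.0))]
scene bin [(0.76, [0.54, -0.43, -0.002], (181.0, 299.0)), (0.47, [0.671, 0.079, 0.0], (350.0, 216.0))]
top tray [(0.98, [0.344, -0.093, -0.003], (284.0, 302.0)), (0.87, [0.539, -0.016, -0.001], (253.0, 218.0)), (0.72, [0.696, -0.177, 0.0], (323.0, 154.0)), (0.68, [0.394, 0.147, -0.003], (182.0, 278.0)), (0.66, [0.75, 0.267, -0.003], (136.0, 127.0))]
top white_beaker [(0.93, [0.519, -0.033, 0.003], (260.0, 227.0))]
top yellow_beaker [(0.56, [0.534, 0.278, -0.001], (128.0, 218.0))]
top red_beaker [(0.76, [0.531, -0.259, 0.0], (356.0, 224.0))]
top bottle [(0.73, [0.67, 0.077, -0.003], (215.0, 162.0)), (0.51, [0.537, -0.259, -0.003], (356.0, 221.0))]
top bin [(0.64, [0.537, -0.423, 0.003], (426.0, 222.0))]
{'time': 0.7, 'joint_pos': array([-1.28899937e+00,  5.26387837e-02,  1.61290138e+00,  3.46087471e-06,
        1.47599495e+00, -1.19012067e-01]), 'joint_vel': array([ 0.00046678,  0.00124363, -0.00035577,  0.00216373,  0.00047256,
       -0.00051506]), 'joint_efforts': array([-9.81325284e-04, -3.93557203e+01, -3.70372224e+01, -1.90490987e-04,
        3.74266956e-04, -2.11890494e-05]), 'tool_pos': array([ 0.24384156, -0.57545154,  0.23134074]), 'tool_rot': array([2.85356067e-05, 9.79986165e-01, 1.99065605e-01, 4.05611912e-06]), 'contact_force': array([-0.1897582 , -0.58003373,  0.11108437]), 'ft_torque': array([0.048285  , 0.04493696, 0.00053552]), 'grasp_force': 0.0, 'gripper_width': 0.9983182673788394}
```

View pics/scene.png

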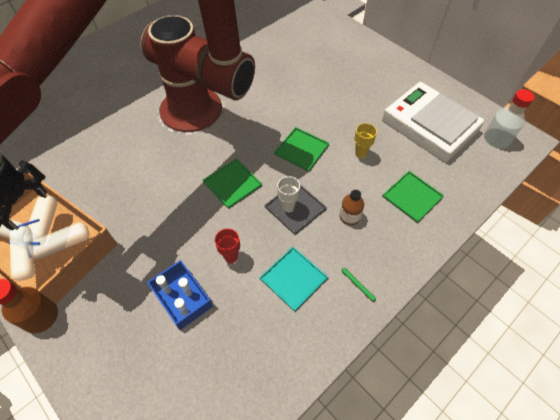

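View pics/top.png

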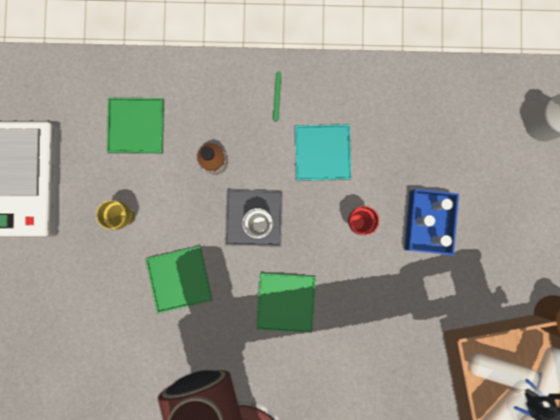

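Steel tray is dark grey at top (254,217), with white beaker (258,222) on it; look-alikes are green mats (136,126), (180,278), (286,302) and the teal one (323,153). Yellow (115,214), red (363,220), bottle (211,156), bin (432,220). I choose the dark grey tray, and check it in one close crop while measuring the rims.

```bash
python3 - <<'E'
from h import *
b=grab_frame("top");save(b,"crop.png",(80,120,480,260),2)
P=pts(b)
a=grab_frame("scene");Q=pts(a)
for cam,f,P in(("top",b,P),("scene",a,Q)):
 for t,c in(("white_beaker",(.522,-.033)),("yellow_beaker",(.536,.278)),("red_beaker",(.535,-.26)),("bottle",(.67,.078)),("bin",(.538,-.427))):
  d=np.hypot(P[...,0]-c[0],P[...,1]-c[1]);R=.05 if t!="bin" else .09
  m=(d<R)&(P[...,2]>.03);p=P[m];zt=np.percentile(p[:,2],97);q=p[p[:,2]>zt-.006][:,:2]
  (x,y),r=cv2.minEnclosingCircle(q.astype(np.float32));print(cam,t,len(p),"top z",round(zt,4),"c",round(x,4),round(y,4),"r",round(r,4),"med",np.median(q,0).round(4))
E
```

```text
top white_beaker 464 top z 0.1161 c 0.5248 -0.0312 r 0.0311 med [ 0.5248 -0.0282]
top yellow_beaker 758 top z 0.1118 c 0.537 0.2789 r 0.0315 med [0.5353 0.2842]
top red_beaker 514 top z 0.1122 c 0.5358 -0.258 r 0.0311 med [ 0.5354 -0.262 ]
top bottle 707 top z 0.1222 c 0.6707 0.0779 r 0.0146 med [0.67  0.078]
top bin 1174 top z 0.0795 c 0.5366 -0.4418 r 0.0507 med [ 0.5382 -0.4376]
scene white_beaker 577 top z 0.1138 c 0.5258 -0.0337 r 0.0326 med [ 0.5273 -0.0338]
scene yellow_beaker 510 top z 0.1095 c 0.5382 0.2772 r 0.0325 med [0.5414 0.2731]
scene red_beaker 598 top z 0.1098 c 0.5369 -0.2606 r 0.0316 med [ 0.5371 -0.2597]
scene bottle 550 top z 0.1204 c 0.6721 0.0751 r 0.0148 med [0.6724 0.0751]
scene bin 903 top z 0.0777 c 0.5379 -0.4416 r 0.0516 med [ 0.5425 -0.4409]
```

View pics/crop.png

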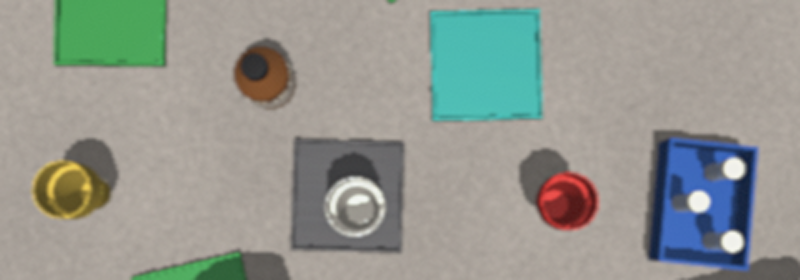

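The crop shows the dark grey steel tray (350,195 in the crop) with the white beaker on it (355,206), plus yellow (65,190), red (567,200) and the bottle (263,72), all standing upright. The rims come out at 0.110 m, or 0.114 m on the tray, with radius 31 mm, as they should. Moving to yellow.

jog_arm(motion="100 0.082 -0.092 0 0 0 0; 100 0.164 -0.184 0 0 0 0; 100 0.246 -0.276 0 0 0 0; 100 0.328 -0.368 0 0 0 0; 100 0.41 -0.46 0 0 0 0")

```text
time: 1.42
tool_pos: [0.3432, -0.2819, 0.2315]
tool_rot: [0.0, 0.98, 0.199, 0.0]
contact_force: [0.5, -0.5, 0.5]
gripper_width: 0.993
grasp_force: 0.0
```

jog_arm(motion="100 0.082 -0.092 0 0 0 0; 100 0.164 -0.184 0 0 0 0; 100 0.246 -0.276 0 0 0 0; 100 0.328 -0.368 0 0 0 0; 100 0.41 -0.46 0 0 0 0")

```text
time: 2.05
tool_pos: [0.4423, 0.0101, 0.2319]
tool_rot: [0.0, 0.98, 0.199, 0.001]
contact_force: [1.4, -0.1, 0.8]
gripper_width: 1.003
grasp_force: 0.0
```

jog_arm(motion="100 0.082 -0.092 0 0 0 0; 100 0.164 -0.184 0 0 0 0; 100 0.246 -0.276 0 0 0 0; 100 0.328 -0.368 0 0 0 0; 100 0.386 -0.422 0 0 0 0")

```text
time: 2.68
tool_pos: [0.5375, 0.2804, 0.2313]
tool_rot: [-0.0, 0.98, 0.2, 0.0]
contact_force: [0.7, -0.7, 0.5]
gripper_width: 1.002
grasp_force: 0.0
```

```bash
cat >> h.py <<'E'
from scipy.spatial.transform import Rotation as Ro
def plan(t):
    s=state();R=Ro.from_quat(np.roll(s["tool_rot"],-1))
    print("t",s["time"],"pos",s["tool_pos"].round(4),"tilt z",R.as_matrix()[:,2].round(4),"x",R.as_matrix()[:,0].round(3),"F",s["contact_force"].round(2),"w",round(s["gripper_width"],3),s["grasp_force"])
    print("shift units",(R.inv().apply(np.array(t)-s["tool_pos"])/.5).round(4))
def rim(cam,c,zlo,R=.045,band=.006):
    f=grab_frame(cam);P=pts(f);d=np.hypot(P[...,0]-c[0],P[...,1]-c[1])
    p=P[(d<R)&(P[...,2]>zlo)]
    if len(p)<20: print(cam,"few",len(p));return f
    zt=np.percentile(p[:,2],95);q=p[abs(p[:,2]-zt)<band]
    (x,y),r=cv2.minEnclosingCircle(q[:,:2].astype(np.float32));print(cam,len(q),"z",zt.round(4),"c",round(x,4),round(y,4),"r",round(r,4))
    return f
E
python3 - <<'E'
from h import *
plan([.5375,.278,.072])
f=rim("wrist",(.5375,.278),.09);save(f,"w1.png")
E
```

```text
t 2.675 pos [0.5375 0.2804 0.2313] tilt z [ 1.e-04  2.e-04 -1.e+00] x [0.92  0.392 0.   ] F [ 0.73 -0.72  0.51] w 1.002 0.0
shift units [-0.0019  0.0044  0.3185]
wrist 5372 z 0.3281 c 0.5518 0.2868 r 0.0303
```

View pics/w1.png

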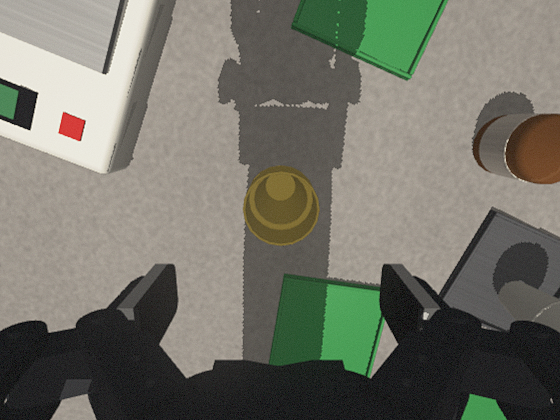

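Wrist view: yellow upright at (281,205), centred between the fingers (172 and 388), with tray and white at (510,280). I redo the rim fit without the gripper pixels.

```bash
sed -i 's/def rim(cam,c,zlo,R=.045,band=.006)/def rim(cam,c,zlo,R=.045,band=.006,zhi=9)/; s/(P\[...,2\]>zlo)\]/(P[...,2]>zlo)\&(P[...,2]<zhi)]/' h.py
python3 - <<'E'
from h import *
f=rim("wrist",(.5375,.278),.09,zhi=.125)
f=rim("wrist",(.525,-.033),.09,zhi=.125)
E
```

```text
wrist 769 z 0.1102 c 0.5373 0.2784 r 0.0311
wrist 47 z 0.0994 c 0.5333 -0.0028 r 0.0046
```

Yellow is at (0.5373, 0.2784) and the cameras agree. I go down 159 mm with small corrections, then close.

jog_arm(motion="100 -0.001 0.004 0.1 0 0 0; 100 -0.001 0.004 0.2 0 0 0; 100 -0.001 0.004 0.28 0 0 0; 100 -0.001 0.004 0.3185 0 0 0; 100 -0.001 0.004 0.3185 0 0 0")

```text
time: 3.45
tool_pos: [0.5368, 0.2747, 0.0711]
tool_rot: [0.0, 0.98, 0.199, -0.001]
contact_force: [-0.1, -0.1, 0.5]
gripper_width: 1.0
grasp_force: 0.0
```

jog_arm(motion="50 0 0 0 0 0 0; 50 0 0 0 0 0 0; 50 0 0 0 0 0 0; 50 0 0 0 0 0 0; 50 0 0 0 0 0 0")

```text
time: 4.08
tool_pos: [0.5397, 0.2765, 0.0754]
tool_rot: [-0.0, 0.98, 0.199, 0.003]
contact_force: [0.0, 1.1, 6.5]
gripper_width: 0.719
grasp_force: 65.4
```

jog_arm(motion="50 0 0 -0.04 0 0 0; 50 0 0 -0.12 0 0 0; 50 0 0 -0.22 0 0 0; 50 0 0 -0.32 0 0 0; 50 0 0 -0.32 0 0 0")

```text
time: 4.7
tool_pos: [0.5403, 0.2766, 0.24]
tool_rot: [-0.001, 0.98, 0.199, 0.006]
contact_force: [0.1, -0.8, -0.2]
gripper_width: 0.722
grasp_force: 65.2
```

```bash
python3 - <<'E'
from h import *
plan([.525,-.0325,.232])
f=rim("scene",(.538,.277),.24,R=.035,zhi=.29);f=rim("wrist",(.538,.277),.24,R=.035,zhi=.29);save(f,"w2.png")
plan([.525,-.0325,.232])
E
```

```text
t 4.7 pos [0.5403 0.2766 0.24  ] tilt z [ 0.0114  0.004  -0.9999] x [0.921 0.39  0.012] F [ 0.1  -0.79 -0.2 ] w 0.722 65.16070425510406
shift units [-0.2696  0.5573  0.0131]
scene 58 z 0.2744 c 0.5394 0.2772 r 0.0336
wrist 2327 z 0.2765 c 0.5418 0.2785 r 0.0342
t 4.8 pos [0.5377 0.2756 0.2335] tilt z [ 1.8e-03  5.0e-04 -1.0e+00] x [0.921 0.39  0.002] F [ 0.15  0.62 -1.23] w 0.719 65.14733254909515
shift units [-0.2639  0.5575  0.0026]
```

View pics/w2.png

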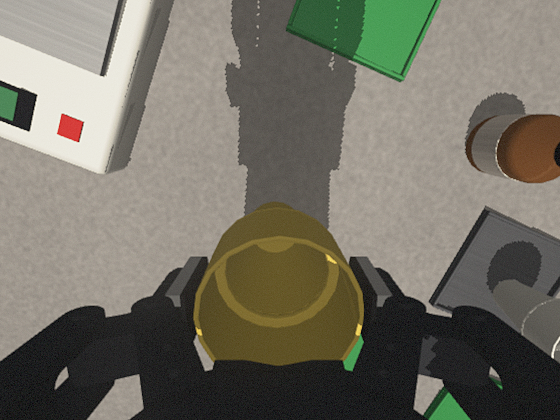

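Yellow is held between the pads (rim about (280,280)). Carrying it to above white.

jog_arm(motion="50 -0.04 0.085 -0.02 0 0 0; 50 -0.09 0.19 -0.02 0 0 0; 50 -0.14 0.295 -0.02 0 0 0; 50 -0.19 0.4 -0.02 0 0 0; 50 -0.239 0.505 -0.02 0 0 0")

```text
time: 5.42
tool_pos: [0.5245, -0.0051, 0.2399]
tool_rot: [-0.001, 0.98, 0.199, -0.002]
contact_force: [1.0, -0.6, -0.6]
gripper_width: 0.721
grasp_force: 65.3
```

jog_arm(motion="50 -0.025 0.0525 0.02 0 0 0; 50 -0.025 0.0525 0.02 0 0 0; 50 -0.025 0.0525 0.02 0 0 0; 50 -0.025 0.0525 0.02 0 0 0; 50 -0.025 0.0525 0.02 0 0 0")

```text
time: 6.05
tool_pos: [0.5249, -0.0316, 0.2322]
tool_rot: [-0.0, 0.98, 0.2, 0.0]
contact_force: [-0.4, 0.6, -0.3]
gripper_width: 0.72
grasp_force: 65.4
```

```bash
cat >> h.py <<'E'
def axis(cam,c,z0,z1,r0=.06,hue=None):
    # circle centres of the collar's and taper's outer skin by height slice
    f=grab_frame(cam);P=pts(f);hsv=cv2.cvtColor(f["color"],cv2.COLOR_RGB2HSV)
    m=np.hypot(P[...,0]-c[0],P[...,1]-c[1])<r0
    if hue: m&=(abs(((hsv[...,0].astype(int)-hue+90)%180)-90)<8)&(hsv[...,1]>110)
    else: m&=hsv[...,1]<60
    for z in np.arange(z0,z1,.01):
        q=P[m&(abs(P[...,2]-z)<.005)]
        if len(q)>15:
            x=q[:,:2];A=np.c_[2*x,np.ones(len(x))];s=np.linalg.lstsq(A,(x**2).sum(1),rcond=None)[0]
            print(cam,round(z,3),len(q),s[:2].round(4),"r",np.sqrt(s[2]+s[0]**2+s[1]**2).round(4),"y",x[:,1].min().round(4),x[:,1].max().round(4),"x",x[:,0].min().round(4))
    return f
E
python3 - <<'E'
from h import *
plan([.525,-.0325,.232])
f=axis("scene",(.525,-.0325),.16,.28,hue=25);save(f,"s2.png",(200,100,400,250),4)
axis("top",(.525,-.0325),.16,.28,hue=25)
rim("wrist",(.525,-.0325),.1,zhi=.125);rim("scene",(.525,-.0325),.1,zhi=.125)
rim("scene",(.525,-.0325),.24,R=.035,zhi=.29)
E
```

```text
t 6.05 pos [ 0.5249 -0.0316  0.2322] tilt z [ 2.e-04  1.e-04 -1.e+00] x [0.92  0.392 0.   ] F [-0.38  0.64 -0.32] w 0.72 65.35010397434235
shift units [-0.0006  0.0017  0.0004]
scene 0.17 25 [ 0.5233 -0.0314] r 0.0189 y -0.0512 -0.0267 x 0.5172
scene 0.18 26 [ 0.5246 -0.0334] r 0.0186 y -0.0523 -0.0267 x 0.5157
scene 0.19 25 [ 0.5233 -0.0321] r 0.0212 y -0.0538 -0.0238 x 0.5177
scene 0.2 35 [ 0.5232 -0.032 ] r 0.0229 y -0.0561 -0.0137 x 0.507
scene 0.21 43 [ 0.5234 -0.0331] r 0.0235 y -0.0583 -0.0099 x 0.5075
scene 0.22 34 [ 0.5253 -0.0335] r 0.0253 y -0.0575 -0.0067 x 0.5018
scene 0.23 60 [ 0.5249 -0.0339] r 0.0288 y -0.0636 -0.0028 x 0.5015
scene 0.24 54 [ 0.5226 -0.0364] r 0.0321 y -0.0708 -0.0033 x 0.4996
scene 0.25 61 [ 0.5221 -0.0382] r 0.0329 y -0.0744 -0.0026 x 0.4976
scene 0.26 52 [ 0.5216 -0.0359] r 0.0324 y -0.0745 0.0005 x 0.5148
scene 0.27 24 [ 0.5236 -0.0345] r 0.031 y -0.0532 -0.0003 x 0.5159
wrist 411 z 0.1145 c 0.5261 -0.0324 r 0.0307
scene 60 z 0.1145 c 0.5264 -0.0337 r 0.0319
scene 10 z 0.2746 c 0.5198 -0.0016 r 0.0049
```

View pics/s2.png

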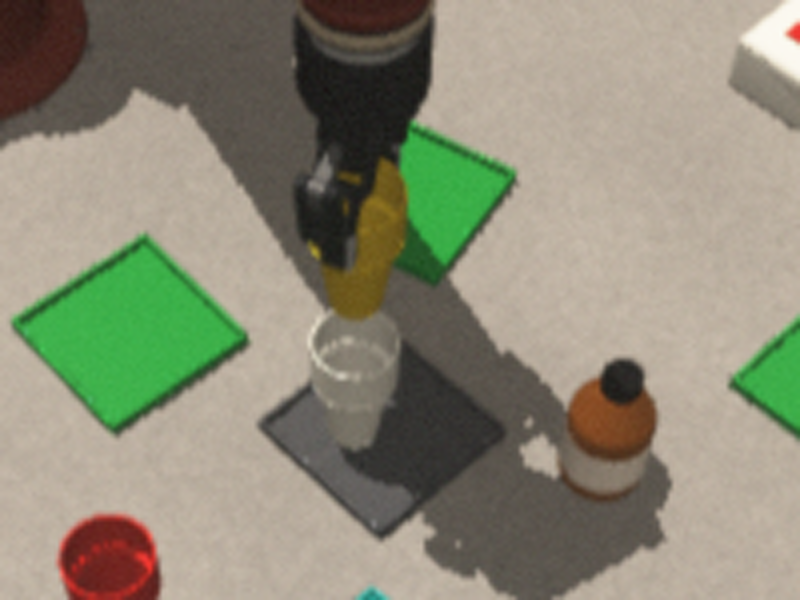

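The view shows yellow upright above white's mouth (355,315 in the crop). Lowering with a 2 mm correction, slowly at the end.

jog_arm(motion="50 0.002 0.004 0.03 0 0 0; 50 0.002 0.004 0.08 0 0 0; 50 0.002 0.004 0.13 0 0 0; 50 0.002 0.004 0.18 0 0 0; 50 0.002 0.004 0.2 0 0 0")

```text
time: 6.92
tool_pos: [0.525, -0.0338, 0.1291]
tool_rot: [-0.001, 0.98, 0.199, -0.002]
contact_force: [0.2, -0.7, -0.5]
gripper_width: 0.723
grasp_force: 65.4
```

jog_arm(motion="50 0 0 0.004 0 0 0; 50 0 0 0.008 0 0 0; 50 0 0 0.012 0 0 0; 50 0 0 0.016 0 0 0; 50 0 0 0.016 0 0 0")

```text
time: 7.55
tool_pos: [0.5265, -0.034, 0.1241]
tool_rot: [0.0, 0.98, 0.199, 0.0]
contact_force: [0.2, 1.0, -1.5]
gripper_width: 0.716
grasp_force: 65.4
```

```bash
python3 - <<'E'
from h import *
plan([.5263,-.033,.116])
axis("scene",(.526,-.033),.05,.17,hue=25)
axis("scene",(.526,-.033),.03,.13)
E
```

```text
t 7.55 pos [ 0.5265 -0.034   0.1241] tilt z [ 1.e-04  0.e+00 -1.e+00] x [0.921 0.39  0.   ] F [ 0.15  0.96 -1.51] w 0.716 65.3688257932663
shift units [ 0.0004 -0.002   0.0162]
scene 0.12 38 [ 0.526  -0.0371] r 0.0287 y -0.0558 -0.0055 x 0.5032
scene 0.13 41 [ 0.5266 -0.0354] r 0.0294 y -0.0566 -0.0048 x 0.4995
scene 0.14 36 [ 0.5263 -0.0361] r 0.0299 y -0.0568 -0.0053 x 0.499
scene 0.15 40 [ 0.5268 -0.0352] r 0.0291 y -0.0551 -0.0014 x 0.5166
scene 0.16 33 [ 0.5256 -0.0357] r 0.0304 y -0.0571 -0.0019 x 0.4986
scene 0.03 17 [ 0.5262 -0.0347] r 0.0204 y -0.0559 -0.0278 x 0.5178
scene 0.04 22 [ 0.5252 -0.0333] r 0.0226 y -0.0565 -0.0268 x 0.52
scene 0.05 20 [ 0.5268 -0.0359] r 0.0216 y -0.0579 -0.028 x 0.5216
scene 0.06 18 [ 0.5254 -0.0348] r 0.0245 y -0.0596 -0.0305 x 0.5242
scene 0.08 38 [ 0.5258 -0.0341] r 0.0305 y -0.0646 -0.011 x 0.5049
scene 0.09 49 [ 0.5257 -0.0347] r 0.0303 y -0.0664 -0.0143 x 0.5056
scene 0.1 48 [ 0.5261 -0.0341] r 0.0303 y -0.0648 -0.0175 x 0.5074
scene 0.11 41 [ 0.5268 -0.0351] r 0.0295 y -0.0652 -0.018 x 0.5164
```

Aligned, with no contact force. Continuing down in small steps.

jog_arm(motion="50 0 -0.001 0.003 0 0 0; 50 0 -0.001 0.006 0 0 0; 50 0 -0.001 0.009 0 0 0; 50 0 -0.001 0.012 0 0 0; 50 0 -0.001 0.012 0 0 0")

```text
time: 8.28
tool_pos: [0.5284, -0.0346, 0.1212]
tool_rot: [0.002, 0.98, 0.199, 0.002]
contact_force: [-1.2, -1.3, 9.6]
gripper_width: 0.716
grasp_force: 66.1
```

jog_arm(motion="50 0 0 0.002 0 0 0; 50 0 0 0.004 0 0 0; 50 0 0 0.006 0 0 0; 50 0 0 0.006 0 0 0; 50 0 0 0.006 0 0 0")

```text
time: 8.9
tool_pos: [0.5297, -0.0345, 0.1211]
tool_rot: [0.002, 0.98, 0.199, 0.003]
contact_force: [-4.7, -0.3, 20.1]
gripper_width: 0.719
grasp_force: 67.3
```

```bash
python3 - <<'E'
from h import *
plan([.5263,-.033,.121])
for cam in("scene","wrist"):
  f=grab_frame(cam);P=pts(f);hsv=cv2.cvtColor(f["color"],cv2.COLOR_RGB2HSV)
  m=(np.hypot(P[...,0]-.526,P[...,1]+.034)<.045)
  y=m&(abs(hsv[...,0].astype(int)-25)<8)&(hsv[...,1]>110);w=m&(hsv[...,1]<60)&(P[...,2]<.13)&(P[...,2]>.03)
  print(cam,"yellow z",np.percentile(P[y][:,2],[1,5,95,99]).round(4) if y.sum() else 0,"white z",np.percentile(P[w][:,2],[5,95,99]).round(4) if w.sum() else 0)
  if cam=="scene": save(f,"s3.png",(240,140,340,230),6)
E
```

```text
t 8.9 pos [ 0.5297 -0.0345  0.1211] tilt z [ 0.0074 -0.0024 -1.    ] x [0.921 0.39  0.006] F [-4.69 -0.31 20.09] w 0.719 67.26705729961395
shift units [-0.005  -0.0054  0.0002]
scene yellow z [0.0872 0.0972 0.1955 0.2193] white z [0.0359 0.1097 0.1159]
wrist yellow z [0.0499 0.0648 0.1554 0.1566] white z [0.0761 0.1149 0.1282]
```

View pics/s3.png

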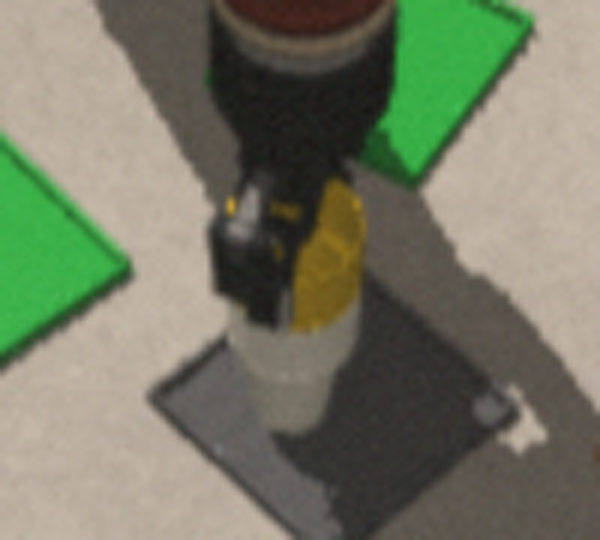

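The wrist camera puts yellow's rim at 0.156 m, which is fully home, and the crop shows its collar resting on white's rim (325,325). I ease the pressure, release and rise.

jog_arm(motion="50 0 0 -0.005 0 0 0; 50 0 0 -0.01 0 0 0; 50 0 0 -0.01 0 0 0; 100 0 0 -0.01 0 0 0; 100 0 0 -0.01 0 0 0")

```text
time: 9.62
tool_pos: [0.5256, -0.0333, 0.119]
tool_rot: [-0.001, 0.98, 0.199, -0.001]
contact_force: [0.5, 0.2, -0.3]
gripper_width: 0.998
grasp_force: 0.0
```

jog_arm(motion="100 0 0 -0.01 0 0 0; 100 0 0 -0.01 0 0 0; 100 0 0 -0.01 0 0 0; 100 0 0 -0.04 0 0 0; 100 0 0 -0.1 0 0 0")

```text
time: 10.25
tool_pos: [0.5254, -0.0334, 0.1699]
tool_rot: [-0.001, 0.98, 0.199, -0.001]
contact_force: [0.1, 0.1, 0.7]
gripper_width: 0.999
grasp_force: 0.0
```

jog_arm(motion="100 0 0 -0.1 0 0 0; 100 0 0 -0.2 0 0 0; 100 0 0 -0.2 0 0 0; 100 0 0 -0.2 0 0 0; 100 0 0 -0.2 0 0 0")

```text
time: 10.88
tool_pos: [0.5255, -0.0334, 0.2683]
tool_rot: [-0.001, 0.98, 0.199, -0.001]
contact_force: [0.1, 0.6, -0.1]
gripper_width: 1.0
grasp_force: 0.0
```

```bash
python3 - <<'E'
from h import *
plan([.5362,-.2585,.255])
rim("wrist",(.526,-.033),.14,zhi=.17)
rim("scene",(.526,-.033),.14,zhi=.17)
rim("wrist",(.5362,-.2585),.09,zhi=.13)
E
```

```text
t 10.875 pos [ 0.5255 -0.0334  0.2683] tilt z [-3.e-03  6.e-04 -1.e+00] x [ 0.921  0.39  -0.003] F [ 0.1   0.64 -0.07] w 1.0 0.0
shift units [-0.1558  0.423   0.0262]
wrist 811 z 0.1562 c 0.5256 -0.0328 r 0.031
scene 76 z 0.1563 c 0.5251 -0.0352 r 0.0319
wrist 876 z 0.1096 c 0.5367 -0.2589 r 0.0315
```

Yellow is home (0.156) and upright. Going to red at (0.5365, -0.2588).

jog_arm(motion="100 -0.03 0.09 0 0 0 0; 100 -0.07 0.19 0 0 0 0; 100 -0.11 0.29 0.02 0 0 0; 100 -0.145 0.39 0.06 0 0 0; 100 -0.156 0.4235 0.1 0 0 0")

```text
time: 11.65
tool_pos: [0.5366, -0.2614, 0.2186]
tool_rot: [-0.0, 0.98, 0.198, -0.0]
contact_force: [0.2, 0.6, 0.2]
gripper_width: 1.0
grasp_force: 0.0
```

jog_arm(motion="100 0 0 0 0 0 0; 100 0 0 0 0 0 0; 100 0 0 0 0 0 0; 100 0 0 0 0 0 0; 100 0 0 0 0 0 0")

```text
time: 12.28
tool_pos: [0.5374, -0.2585, 0.2207]
tool_rot: [0.0, 0.98, 0.199, 0.0]
contact_force: [-0.3, -0.8, 0.1]
gripper_width: 0.996
grasp_force: 0.0
```

```bash
python3 - <<'E'
from h import *
plan([.5365,-.2588,.072])
rim("wrist",(.5362,-.2585),.09,zhi=.13)
E
```

```text
t 12.275 pos [ 0.5374 -0.2585  0.2207] tilt z [ 8.e-04 -5.e-04 -1.e+00] x [0.92  0.391 0.001] F [-0.25 -0.76  0.08] w 0.996 0.0
shift units [-0.002  -0.0004  0.2973]
wrist 826 z 0.1102 c 0.5365 -0.2593 r 0.031
```

jog_arm(motion="100 -0.002 0 0.08 0 0 0; 100 -0.002 0 0.18 0 0 0; 100 -0.002 0 0.26 0 0 0; 100 -0.002 0.001 0.29 0 0 0; 100 -0.002 0.001 0.29 0 0 0")

```text
time: 12.95
tool_pos: [0.5361, -0.2596, 0.0746]
tool_rot: [-0.001, 0.98, 0.199, -0.001]
contact_force: [-0.8, -0.9, -0.0]
gripper_width: 0.996
grasp_force: 0.0
```

jog_arm(motion="50 0 0 0 0 0 0; 50 0 0 0 0 0 0; 50 0 0 0 0 0 0; 50 0 0 0 0 0 0; 50 0 0 0 0 0 0")

```text
time: 13.58
tool_pos: [0.5381, -0.2607, 0.078]
tool_rot: [0.002, 0.98, 0.199, 0.002]
contact_force: [-0.3, -0.0, 5.7]
gripper_width: 0.694
grasp_force: 65.2
```

jog_arm(motion="50 0 0 -0.04 0 0 0; 50 0 0 -0.12 0 0 0; 50 0 0 -0.22 0 0 0; 50 0 0 -0.32 0 0 0; 50 0 0 -0.4 0 0 0")

```text
time: 14.2
tool_pos: [0.5365, -0.26, 0.279]
tool_rot: [0.001, 0.98, 0.199, 0.001]
contact_force: [0.2, 0.3, -0.1]
gripper_width: 0.692
grasp_force: 64.7
```

jog_arm(motion="50 0 0 0 0 0 0; 50 0 0 0 0 0 0; 50 0 0 0 0 0 0; 50 0 0 0 0 0 0; 50 0 0 0 0 0 0")

```text
time: 14.82
tool_pos: [0.5361, -0.2596, 0.2741]
tool_rot: [-0.001, 0.98, 0.199, -0.001]
contact_force: [0.4, 0.8, -1.6]
gripper_width: 0.697
grasp_force: 64.8
```

```bash
python3 - <<'E'
from h import *
plan([.5258,-.033,.275])
E
```

```text
t 14.825 pos [ 0.5361 -0.2596  0.2741] tilt z [-1.3e-03  9.0e-04 -1.0e+00] x [ 0.921  0.39  -0.001] F [ 0.44  0.85 -1.63] w 0.697 64.78255659339973
shift units [ 0.1579 -0.4254 -0.0014]
```

jog_arm(motion="50 0.03 -0.085 0 0 0 0; 50 0.07 -0.19 0 0 0 0; 50 0.11 -0.295 0 0 0 0; 50 0.145 -0.39 0 0 0 0; 50 0.158 -0.4255 0 0 0 0")

```text
time: 15.45
tool_pos: [0.5258, -0.0308, 0.275]
tool_rot: [-0.0, 0.98, 0.2, 0.0]
contact_force: [0.0, -1.4, -1.3]
gripper_width: 0.695
grasp_force: 65.0
```

jog_arm(motion="50 0 0 0 0 0 0; 50 0 0 0 0 0 0; 50 0 0 0 0 0 0; 50 0 0 0 0 0 0; 50 0 0 0 0 0 0")

```text
time: 16.08
tool_pos: [0.5261, -0.0336, 0.275]
tool_rot: [-0.0, 0.98, 0.199, -0.0]
contact_force: [-0.0, 0.3, -1.1]
gripper_width: 0.692
grasp_force: 65.0
```

```bash
python3 - <<'E'
from h import *
plan([.5258,-.033,.16])
f=axis("scene",(.526,-.033),.2,.32,hue=0);save(f,"s4.png",(240,100,360,220),5)
rim("scene",(.526,-.033),.14,zhi=.165);rim("wrist",(.526,-.033),.14,zhi=.165)
E
```

```text
t 16.075 pos [ 0.5261 -0.0336  0.275 ] tilt z [-2.e-04 -0.e+00 -1.e+00] x [ 0.921  0.389 -0.   ] F [-0.03  0.34 -1.07] w 0.692 64.96277161498296
shift units [-1.0e-04 -1.4e-03  2.3e-01]
scene 0.3 20 [ 0.5439 -0.0669] r 0.0072 y -0.076 -0.0598 x 0.5418
scene 58 z 0.157 c 0.5257 -0.0354 r 0.0317
wrist 395 z 0.1564 c 0.5264 -0.0327 r 0.0309
```

View pics/s4.png

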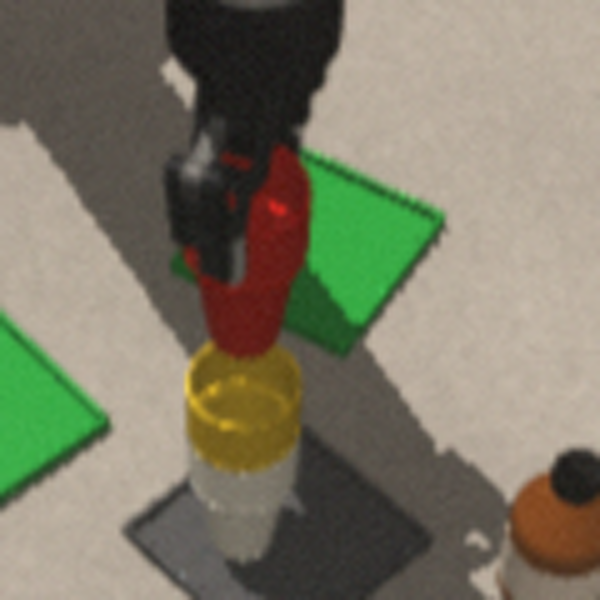

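Yellow sits nested in white, and red is held upright above it, with its foot near (245,350) in the crop. I measure red's taper through the network's mask.

```bash
python3 - <<'E'
from h import *
f=grab_frame("scene");P=pts(f)
r=cut_out("scene","red_beaker");print([(x["p"],x["pixels"].sum()) for x in r])
m=r[0]["pixels"];print(np.nanmedian(P[m],0),np.isnan(P[m][:,0]).mean())
for z in np.arange(.2,.31,.01):
    q=P[m&(abs(P[...,2]-z)<.005)][:,:2]
    if len(q)>12:
        A=np.c_[2*q,np.ones(len(q))];s=np.linalg.lstsq(A,(q**2).sum(1),rcond=None)[0];print(round(z,3),len(q),s[:2].round(4),np.sqrt(s[2]+s[0]**2+s[1]**2).round(4))
print("at",[x["at"] for x in place_of("scene","red_beaker")])
E
```

```text
[(0.83, np.int64(520))]
[ 0.54052466 -0.03945351  0.26750279] 0.0057692307692307696
0.2 18 [ 0.5252 -0.0339] 0.0176
0.21 29 [ 0.5254 -0.0346] 0.0184
0.22 28 [ 0.5256 -0.0353] 0.0194
0.23 37 [ 0.526  -0.0346] 0.0207
0.24 36 [ 0.5252 -0.0345] 0.0228
0.25 45 [ 0.5253 -0.0345] 0.0237
0.26 30 [ 0.5243 -0.0361] 0.0252
0.27 83 [ 0.5268 -0.0359] 0.0287
0.28 59 [ 0.5253 -0.0361] 0.0305
0.29 58 [ 0.526  -0.0351] 0.0295
0.3 57 [ 0.5263 -0.035 ] 0.0292
at [[0.5278, -0.0306, 0.1983]]
```

Red is aligned with yellow to within 1 mm. Lowering.

jog_arm(motion="50 0 0 0.03 0 0 0; 50 0 0 0.08 0 0 0; 50 0 0 0.13 0 0 0; 50 0 0 0.17 0 0 0; 50 0 0 0.19 0 0 0")

```text
time: 17.0
tool_pos: [0.5252, -0.0329, 0.178]
tool_rot: [-0.001, 0.98, 0.199, -0.001]
contact_force: [0.3, 0.6, -0.8]
gripper_width: 0.695
grasp_force: 65.0
```

jog_arm(motion="50 0 0 0.004 0 0 0; 50 0 0 0.008 0 0 0; 50 0 0 0.012 0 0 0; 50 0 0 0.016 0 0 0; 50 0 0 0.016 0 0 0")

```text
time: 17.62
tool_pos: [0.5261, -0.0331, 0.1721]
tool_rot: [-0.0, 0.98, 0.199, 0.0]
contact_force: [0.0, -0.4, -1.1]
gripper_width: 0.694
grasp_force: 65.0
```

jog_arm(motion="50 0 0 0.003 0 0 0; 50 0 0 0.006 0 0 0; 50 0 0 0.009 0 0 0; 50 0 0 0.012 0 0 0; 50 0 0 0.012 0 0 0")

```text
time: 18.25
tool_pos: [0.5262, -0.0331, 0.1662]
tool_rot: [0.0, 0.98, 0.199, 0.0]
contact_force: [0.1, 0.2, -0.5]
gripper_width: 0.697
grasp_force: 65.0
```

jog_arm(motion="50 0 0 0.002 0 0 0; 50 0 0 0.004 0 0 0; 50 0 0 0.006 0 0 0; 50 0 0 0.008 0 0 0; 50 0 0 0.008 0 0 0")

```text
time: 18.88
tool_pos: [0.5278, -0.0338, 0.1658]
tool_rot: [0.001, 0.98, 0.199, 0.002]
contact_force: [-2.9, -0.5, 13.2]
gripper_width: 0.698
grasp_force: 66.7
```

```bash
python3 - <<'E'
from h import *
plan([.5258,-.033,.165])
f=grab_frame("wrist");P=pts(f)
hsv=cv2.cvtColor(f["color"],cv2.COLOR_RGB2HSV);h=hsv[...,0]
m=(np.hypot(P[...,0]-.526,P[...,1]+.034)<.045)&(hsv[...,1]>110)&((h<8)|(h>172))
print("red top",np.percentile(P[m][:,2],[50,90,95,99]).round(4))
E
```

```text
t 18.875 pos [ 0.5278 -0.0338  0.1658] tilt z [ 0.0044 -0.0019 -1.    ] x [0.921 0.39  0.003] F [-2.94 -0.53 13.17] w 0.698 66.65266969241202
shift units [-0.0031 -0.003   0.0016]
red top [0.1699 0.1962 0.1974 0.1984]
```

Contact at 13 N with red's rim at 0.198 m, the expected home height. Easing, releasing and retreating.

jog_arm(motion="50 0 0 -0.003 0 0 0; 50 0 0 -0.006 0 0 0; 50 0 0 -0.006 0 0 0; 100 0 0 -0.006 0 0 0; 100 0 0 -0.006 0 0 0")

```text
time: 19.55
tool_pos: [0.5255, -0.0328, 0.164]
tool_rot: [-0.001, 0.98, 0.199, -0.001]
contact_force: [0.2, 0.8, 0.6]
gripper_width: 0.998
grasp_force: 0.0
```

jog_arm(motion="100 0 0 0 0 0 0; 100 0 0 0 0 0 0; 100 0 0 0 0 0 0; 100 0 0 -0.04 0 0 0; 100 0 0 -0.1 0 0 0")

```text
time: 20.18
tool_pos: [0.5257, -0.033, 0.2158]
tool_rot: [-0.0, 0.98, 0.199, -0.001]
contact_force: [0.0, -0.5, -0.2]
gripper_width: 0.999
grasp_force: 0.0
```

jog_arm(motion="100 0 0 -0.1 0 0 0; 100 0 0 -0.2 0 0 0; 100 -0.1 0 -0.2 0 0 0; 100 -0.2 0 -0.2 0 0 0; 100 -0.2 0 -0.2 0 0 0")

```text
time: 20.8
tool_pos: [0.4326, -0.0729, 0.3172]
tool_rot: [0.001, 0.98, 0.198, 0.002]
contact_force: [0.3, -0.2, 0.7]
gripper_width: 1.002
grasp_force: 0.0
```

```bash
python3 - <<'E'
from h import *
plan([.5258,-.033,.165])
f=rim("scene",(.526,-.033),.18,zhi=.21);save(f,"s5.png",(150,80,450,330),2.5)
f=rim("wrist",(.526,-.033),.18,zhi=.21)
for c in("scene","top"):
  grab_frame(c);print([(t,[np.round(x["at"],3).tolist() for x in place_of(c,t)][:1]) for t in("bottle","bin","white_beaker")])
E
```

```text
t 20.8 pos [ 0.4326 -0.0729  0.3172] tilt z [ 0.0036 -0.0015 -1.    ] x [0.922 0.388 0.003] F [ 0.27 -0.24  0.74] w 1.002 0.0
shift units [ 0.2019 -0.002   0.3049]
scene 101 z 0.1977 c 0.525 -0.0348 r 0.032
wrist 942 z 0.1984 c 0.5253 -0.0325 r 0.0311
[('bottle', [[0.671, 0.077, 0.004]]), ('bin', [[0.539, -0.43, -0.002]]), ('white_beaker', [[0.524, -0.033, 0.004]])]
[('bottle', [[0.672, 0.081, -0.002]]), ('bin', [[0.538, -0.426, -0.0]]), ('white_beaker', [])]
```

View pics/s5.png

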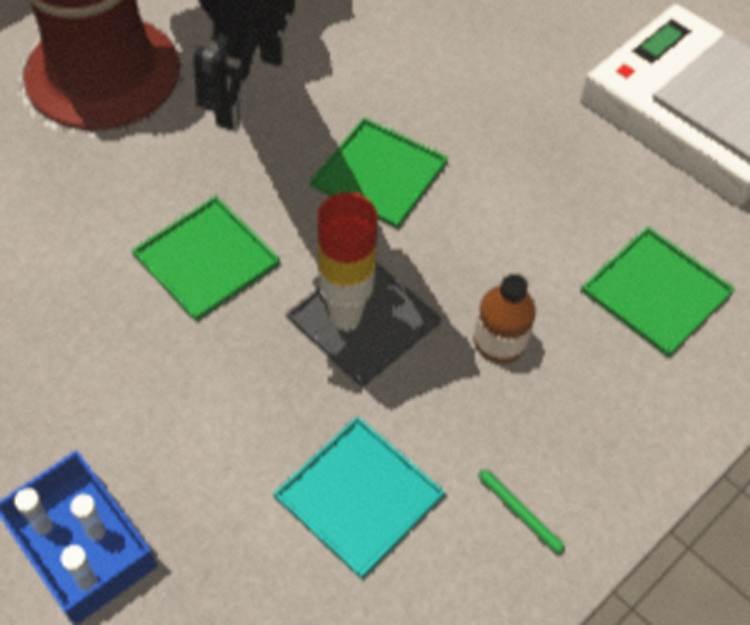

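The stack stands upright on the steel tray (348,260), with red on top, then yellow, then white. The bottle (505,320) and the bin (75,535) are where they were, and the gripper is clear.

```bash
python3 -c "
from plant import *
print(job_done())"
```

```text
the job is handed in; nothing more can be done
None
```

The job is handed in: yellow is nested in white and red in yellow, both fully home, with the stack upright on the steel tray and the bottle and bin where they were, at about 21 s of the 72 s allowed.

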